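# Lock the paper-roll spindle

## Task

Turn the crank of the paper-roll stand until the flat on its shaft faces straight up under the clamp screw. Then fit the T-handle hex key fully home in the screw and turn it clockwise until the screw bears firmly on the flat, to about 0.4 newton metres and not much more. Leave the key standing in the screw, let go, and do not disturb the other things on the desk.

Things in the scene. Friction and masses are not known exactly. Their poses are not given: they have to be found in the camera images.
- stand: White stand for a paper roll, fixed. Origin under the base at desk level; y runs along the shaft (axis 90 mm up, +-1, over x = 0). Base 130 x 275 x 12 mm, y from -170 to 105. Cheeks at y = -60 and 80, 115 mm tall, hold the roll (84 mm dia, top 132 mm up). At y = -130 a 50 x 40 mm clamp block, 126 mm tall, with the screw in its top. The crank is on the +y end.
- shaft (a joint): Angle of the 30 mm steel shaft about the stand's y, rad. A 3 mm deep flat is milled along its bare -y part (seen on both sides of the clamp block). 0: flat straight up; positive: flat turned towards the stand's +x. Starts at 0.95 to 2.15; stops at -0.6 and 2.4. Stiff (about 0.2 N m: 4 N at the crank grip); stays where it is left.
- crank_grip (a point): Centre of the black crank grip: a freely spinning sleeve, 16 mm dia, 50 mm long along the stand's y, 60 mm from the shaft axis, at y = 140 in the stand's frame; crank arm beside it at y = 100 to 110. At shaft angle q it lies at elevation 150 deg - q, measured about the shaft axis from the stand's +x over the top (at 0: on the -x side, 30 deg above level).
- clamp_block (a point): Top of the clamp block where the screw passes, fixed. The screw turns with 0.1 to 0.15 N m until its point meets the flat, after 0.6 to 1.2 rad (differs each time); then torque climbs about 0.7 N m per rad. Firm: 0.4 N m; under 0.32 is loose, over 0.55 is forced. Let go, it springs back a little and stays. On the round of the shaft it stops about 3 mm too high.
- screw_top (a point): Centre of the screw's top rim (z up; turns and sinks with the screw). Steel screw 23 mm dia, its top 136 mm above the desk at the start, about 132 on the flat. Hex socket 13.5 mm across flats, 18 mm deep; flats face this point's x axis and every 60 deg from it. Clockwise from above drives it down, 30 mm a turn.
- key: T-handle hex key, loose, upright, 100 to 160 g. Origin at the lower tip, z up. Hex 12 mm across flats, rounded tip; flats face its x axis and every 60 deg. Collar 23 mm dia, 16 to 24 mm above the tip: lands on the screw's rim when fully home. Black bar along x, 80 long, 16 wide, 18 mm tall, centre 84 mm above the tip. Enters the socket if within about 1 mm and 7 deg: its slack there too.
- key_block: Wooden block, 70 x 70 x 40 mm, fixed, origin under its centre; the key stands in the hole (15.5 mm dia, 25 mm deep) in the middle of its top.
- stapler: Red stapler, 35 x 140 x 46 mm, loose, long along its y; to be left alone. Origin under its centre.
- pen_cup: Metal cup with pens, 80 mm dia, 98 mm tall (pens to 140), loose; to be left alone. Origin under its centre.
- tape_dispenser: Black tape dispenser, 55 x 130 x 72 mm, long along its y, loose; to be left alone. Origin under its centre.
- mouse: Black computer mouse, 105 x 60 x 30 mm, loose; to be left alone. Origin under its centre.
Mind the look-alikes: they are no part of the job. What is shaped like the key but orange or turquoise is not meant.

How it is judged:
By the outcome, as a careful person would: the job done as asked, in the order asked, and still so for the second after the job is handed in, with the robot touching nothing.
It also fails if it takes over 64 s, if anything falls off the work surface, if the arm or the gripper's body presses on something with over 40 N, if the wrist force passes 120 N, or if a joint passes its speed limit or range.

## Robot

A 7-joint arm with a two-finger parallel gripper is mounted at the origin on the work surface. World frame = base frame: x ahead of the robot, y to its left, z up, the work surface at z = 0. Lengths are in m, angles in degrees, forces in N, time in s.
With the tool pointing down it reaches from about 0.425 to 0.875 m from the base axis. Payload 4.7 kg.
Tool frame: the origin (TCP) lies at the very end of the fingers, on their centre line; the grasp point (between the pads) lies 19 mm behind it; z points along the fingers, y is the line along which they close (so a half turn about z gives the same grasp; the last joint's range is limited). The gripper opens to 87 mm and grips with 3 to 60 N. Pads are 19 mm wide; open, the fingers measure 117 mm over their backs; the gripper's body (75 mm by 190 mm) begins 51 mm behind the grasp point.
Start: joints at [-65.254, 18.392, -4.016, 83.108, 1.295, 78.541, -3.26], TCP at [0.264, 0.594, 0.223] pointing down, gripper open.
Joint ranges: [-163.93, 163.93], [-17.29, 119.83], [-79.2, 71.16], [3.27, 140.29], [-89.18, 269.18], [5.43, 117.66], [-154.24, 154.24]. Speed limits (degrees/s): [147.25, 147.25, 180, 180, 180, 180, 180].

## Interface

Orientations are given as [roll, pitch, yaw] about the fixed x, y, z axes, in that order (R = Rz(yaw) Ry(pitch) Rx(roll)).
In Python, from cell import get_obs, read_camera, sign_off, silhouettes gives the robot as it stands.
- The arm moves only by the tool play_rows, never from a script. Its argument "steps" is a list that holds one entry, the list of rows, each a list of 7 numbers: the shift along the tool's x, y, z in m, then the turn, a rotation vector about the tool's x, y, z in rad, then the finger opening in m, from 0 to 0.087. A call has 1 to 12 rows; each row shifts and turns the commanded pose from where the row before left it, along the tool's axes as they then stand; what a row does not reach is not made up. A row lasts 1/10 s, in which the tool goes at most 50 mm and 8.59 degrees, less where a joint would pass 70% of its speed; a pose out of reach is approached as far as the arm can. A call is refused whole if a number of a shift passes 0.05 or a number of a turn 0.15, either way. A call with a gripper value outside its range is refused whole. The fingers move at their own pace and stop on an object; "force" is the grip in N (left out, the last holds). Time passes only in rows, so rows that do not move let the fingers close. It gives the time, the measured TCP pose, the force, the opening and the grip force at its end, in the units of the state.
- get_obs(): the state, without advancing time (a new reading comes with each control period).
- read_camera(name): name is "side" or "top" or "wrist"; returns a dict with "frame" (480x640x3 uint8, red, green, blue), "intrinsics" (3x3 intrinsics, pixels), "k1" (the pictures are not rectified: a ray, as slopes to the right and down, at radius r is drawn at 1 + k1 r^2 times it, then the intrinsics apply), "view" (4x4, takes a point from world to camera coordinates). Camera axes: x right, y up, looking along -z (the intrinsics and any distortion apply to the point x, -y, -z); pixel columns grow to the right and rows downward; lengths in m; the calibration is good to about 2 mm. A picture is of the moment at which its call begins. There is no depth.
- sign_off(): hands the job in; it is judged then, once.
Trained networks look in the newest picture that a camera, given by its name, has taken for a name from the list of things; names that differ only in an ending like _2 or _b are one class to them, and where a whole thing is asked for, a point or a joint stands for the part that bears it (a point fixed in the world has none). Each returns a list of dicts, best first, with "p" (0 to 1); they miss things now and then, are a little off and sometimes report something else, mostly with a low value. They report only what shows in the picture. A call takes as long as a camera call. They do not tell look-alikes from the thing itself.
- silhouettes(camera, name): "pixels" (480x640 bool, what is visible of it) and "extent" ([left, top, right, bottom] in pixels, round what is visible of it).
The state is a dict: "time_s": time; "qpos": joint angles; "joint_velocities": joint speeds; "effort": joint torques, N m; "tool_pos": TCP position; "tool_rot": TCP orientation; "force": force on the tool from outside, world axes, zero at the start; "wrist_torque": the same for the moment, N m; "grip_width": finger opening in m; "grasp_force": force on a finger pad.
Only numpy, scipy, OpenCV 4.12 (cv2) and the standard library are available. Lean on these libraries where they do the work, as an engineer would, in place of code of your own. Each camera call takes 0.05 s, during which the arm holds its last target. There are 200 camera calls.

## Working session

There is one attempt and no reset: what is moved stays moved. The work goes in short steps, Python scripts to look and compute and a tool call to move; the robot and the scene stay as the last step left them, time stands still between calls to the robot, and variables do not carry over. Pictures are saved under pics/ and viewed, at most 10 in all, crops included, and the job is handed in when it is done.

Besides the shell and the picture viewer there is one more tool, called after "Emit:" as name(argument=value, ...), one argument or row to a line, values as JSON. play_rows: Moves the arm, as the interface text tells. Its arguments: {"type":"object","properties":{"steps":{"type":"array","items":{"type":"array","items":{"type":"array","items":{"type":"number"}}}},"force":{"type":"number"}},"required":["steps"]}

```bash
mkdir -p pics; ls; python3 - <<'E'
from cell import *
import cv2,numpy as np
o=get_obs();print(o)
ims=[]
for c in ["side","top"]:
    r=read_camera(c);cv2.imwrite(f"pics/{c}0.png",r["frame"][:,:,::-1]);print(c,r["intrinsics"].tolist(),r["k1"],r["view"].round(4).tolist())
    for n in ["stand","shaft","key","key_block","crank_grip","clamp_block","screw_top","stapler","pen_cup","tape_dispenser","mouse"]:
        try: print(c,n,[(round(d["p"],2),[int(v) for v in d["extent"]]) for d in silhouettes(c,n)][:4])
        except Exception as e: print(n,e)
E
```

```text
pics
{'time_s': 0.0, 'qpos': array([-65.25683892,  18.43874994,  -4.01517117,  83.17573789,
         1.29559777,  78.54113973,  -3.25928678]), 'joint_velocities': array([ 0.04748895,  0.0233481 , -0.10228173,  0.08026637,  0.02794547,
       -0.02291606, -0.06010002]), 'effort': array([-9.27475921e-04, -4.91292536e+01, -4.04242063e-01, -3.12533355e+01,
       -6.38842466e-02,  4.37780970e-02,  1.87175183e-04]), 'tool_pos': array([0.26353358, 0.5935639 , 0.22145766]), 'tool_rot': array([-1.79889650e+02,  6.52871661e-03,  1.56067104e+02]), 'force': array([ 0.49319221,  0.4582964 , -0.10834452]), 'wrist_torque': array([ 0.01707617,  0.00822842, -0.02148543]), 'grasp_force': 0.0, 'grip_width': 0.08718797865190155}
side [[500.1482745671568, 0.0, 315.4968206866192], [0.0, 500.1482745671568, 239.58178597073126], [0.0, 0.0, 1.0]] -0.037896067529052946 [[0.8542, -0.5194, 0.0232, -0.5326], [0.2687, 0.4792, 0.8356, -0.2241], [-0.4452, -0.7075, 0.5489, -0.9489], [0.0, 0.0, 0.0, 1.0]]
side stand [(0.62, [257, 245, 366, 320]), (0.28, [337, 204, 379, 244])]
side shaft [(0.91, [268, 185, 352, 283])]
[... 777 characters left out ...]
96, 0.9891, -1.065], [0.0, 0.0, 0.0, 1.0]]
top stand [(0.97, [264, 222, 396, 288]), (0.31, [128, 213, 162, 262])]
top shaft [(0.73, [222, 229, 402, 274])]
top key [(0.97, [492, 290, 520, 327]), (0.92, [362, 313, 401, 341]), (0.9, [423, 325, 465, 347]), (0.89, [429, 170, 446, 206])]
top key_block [(0.93, [430, 249, 474, 288])]
top crank_grip [(0.73, [227, 234, 254, 247])]
top clamp_block [(0.96, [270, 222, 398, 289])]
top screw_top [(0.55, [378, 238, 390, 253])]
top stapler [(0.7, [142, 299, 209, 326]), (0.6, [489, 202, 544, 246])]
top pen_cup [(0.68, [487, 201, 543, 247]), (0.66, [225, 231, 402, 275])]
top tape_dispenser [(0.93, [257, 144, 316, 172])]
top mouse [(0.71, [129, 211, 165, 264])]
```

View pics/top0.png

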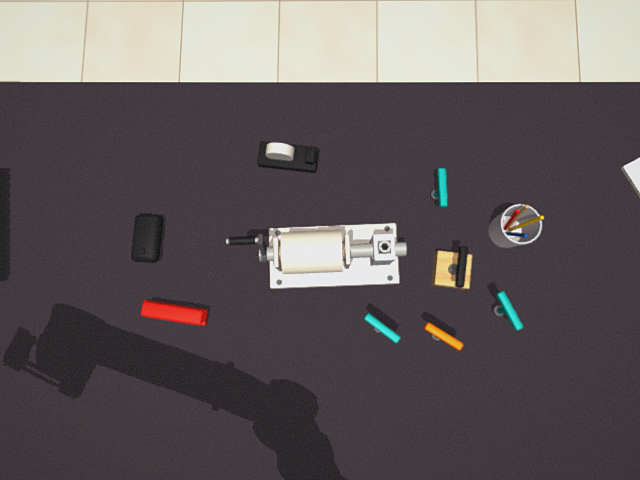

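View pics/side0.png

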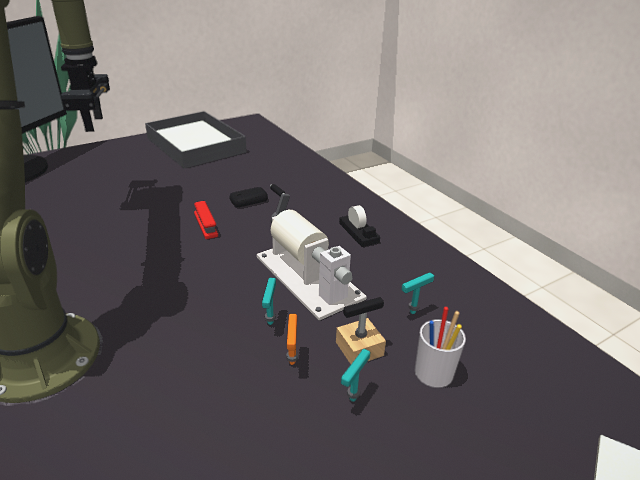

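The top view shows the stand at (333,255), with the crank on its left at (241,240) and the screw at (384,246). There are five T-handles:
- black in the wooden block at (461,266)
- orange at (444,336)
- turquoise at (443,187), (382,328) and (510,310)

The black-barred one in the block's hole fits the description. I'll confirm it in a crop.

```bash
cat > h.py <<'E'
import numpy as np,cv2
from cell import *
from scipy.optimize import least_squares
def proj(r,P):
    P=np.atleast_2d(P);V=r["view"];c=P@V[:3,:3].T+V[:3,3]
    s=np.c_[c[:,0],-c[:,1]]/(-c[:,2:3]);s=s*(1+r["k1"]*(s**2).sum(1,keepdims=True))
    K=r["intrinsics"];return s*[K[0,0],K[1,1]]+[K[0,2],K[1,2]]
def at(r,uv,z):
    f=lambda p:(proj(r,[p[0],p[1],z])[0]-uv)
    return least_squares(f,[0.6,0.],x_scale=.1).x
def tri(rs,uvs):
    f=lambda p:np.concatenate([proj(r,p)[0]-u for r,u in zip(rs,uvs)])
    s=least_squares(f,[.6,0,.1],x_scale=.1);return s.x,np.abs(s.fun).max()
def world(pose,P):
    x,y,a=pose;c,s=np.cos(a),np.sin(a)
    P=np.atleast_2d(P);return np.c_[x+c*P[:,0]-s*P[:,1],y+s*P[:,0]+c*P[:,1],P[:,2]]
E
python3 - <<'E'
from h import *
r=read_camera("top");s=read_camera("side")
a=cv2.resize(r["frame"][205:305,220:480],None,fx=3,fy=3,interpolation=cv2.INTER_CUBIC)
b=cv2.resize(s["frame"][175:365,250:400],None,fx=3,fy=3,interpolation=cv2.INTER_CUBIC)[:,:,:]
b=cv2.resize(b,(235,298)) if 0 else cv2.resize(s["frame"][280:370,320:400],None,fx=3.3,fy=3.3,interpolation=cv2.INTER_CUBIC)
out=np.zeros((600,780,3),np.uint8);out[:300]=a;out[303:303+b.shape[0],:b.shape[1]]=b[:297]
g=cv2.resize(s["frame"][175:325,255:370],None,fx=1.95,fy=1.95,interpolation=cv2.INTER_CUBIC)
out[303:303+g.shape[0],300:300+g.shape[1]]=g
cv2.imwrite("pics/c1.png",out[:,:,::-1])
# base colour mask in top
f=r["frame"].astype(int);m=(f.min(2)>150).astype(np.uint8);m[:205]=0;m[305:]=0;m[:,:255]=0;m[:,405:]=0
print(cv2.minAreaRect(np.argwhere(m)[:,::-1].astype(np.float32)))
w=((f[:,:,0]-f[:,:,2])>60).astype(np.uint8);w[:240]=0;w[300:]=0;w[:,:425]=0;w[:,480:]=0
rc=cv2.minAreaRect(np.argwhere(w)[:,::-1].astype(np.float32));print(rc,at(r,rc[0],.04))
print([at(r,p,.04).round(4) for p in cv2.boxPoints(rc)])
E
```

```text
((330.0391540527344, 255.47842407226562), (60.191864013671875, 148.80099487304688), 87.70938873291016)
((453.00897216796875, 269.4056396484375), (35.17417526245117, 35.31638717651367), 5.440332412719727) [ 0.5461432  -0.28949645]
[array([ 0.5129, -0.2496]), array([ 0.5858, -0.2578]), array([ 0.5796, -0.3297]), array([ 0.507 , -0.3208])]
```

View pics/c1.png

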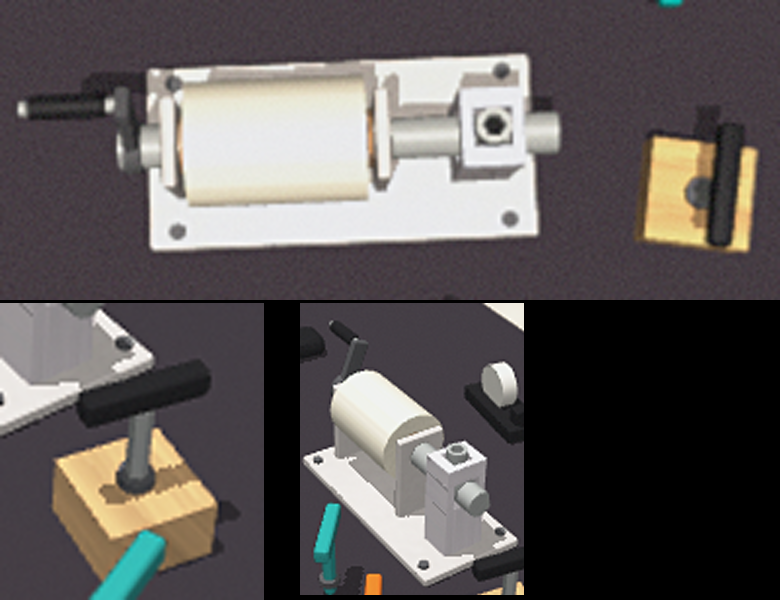

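The crop confirms that the black-barred key stands in the wooden block. In the enlarged top crop its bar runs from (735,124) to (717,245). Next I work out the poses from the marked pixels.

```bash
python3 - <<'E'
from h import *
r=read_camera("top");s=read_camera("side")
uv=np.array([[148,69],[527,55],[538,236],[151,249]])/3+[220,205]
C=np.array([[.065,.105,.012],[.065,-.17,.012],[-.065,-.17,.012],[-.065,.105,.012]])
suv=np.array([[430,585],[518,548],[304,458]]);suv=(suv-[300,303])/1.95+[255,175]
Cs=np.array([[-.065,-.17,.006],[.065,-.17,.006],[-.065,.105,.012]])
f=lambda p:np.r_[(proj(r,world(p,C))-uv).ravel(),.5*(proj(s,world(p,Cs))-suv).ravel()]
q=least_squares(f,[.57,0,0]);p=q.x;print("stand",p[:2],np.degrees(p[2]),q.fun.round(1))
print("screw exp",world(p,[0,-.13,.136]),"seen",at(r,np.array([493,125])/3+[220,205],.136))
e1=tri([r,s],[np.array([18,109])/3+[220,205],np.array([270.4,184.7])]);e2=tri([r,s],[np.array([113,106])/3+[220,205],np.array([284.2,196.5])])
print(e1,e2)
for qq in np.arange(.95,2.2,.1):
    el=np.radians(150)-qq
    G=np.array([[.06*np.cos(el),y,.09+.06*np.sin(el)] for y in(.165,.115)])
    g=world(p,G);print(round(qq,2),g.mean(0).round(3),(proj(r,g)-[[226,241.3],[257.7,240.3]]).round(1).ravel(),(proj(s,g)-[[270.4,184.7],[284.2,196.5]]).round(1).ravel())
a=at(r,np.array([736,124])/3+[220,205],.117);b=at(r,np.array([716,246])/3+[220,205],.117)
print("key bar",a,b,(a+b)/2,np.linalg.norm(a-b),np.degrees(np.arctan2(*(a-b)[::-1])))
E
```

```text
stand [ 0.57425858 -0.01095007] 2.7612589631704854 [-0.3 -0.3  0.8 -0.6  0.6 -0.3 -0.   0.  -1.9  0.1 -0.2 -1.2 -1.  -0.3]
screw exp [[ 0.58052126 -0.14079913  0.136     ]] seen [ 0.5802184  -0.13890487]
(array([0.58584385, 0.16139161, 0.15031511]), np.float64(0.1991360677060925)) (array([0.59028139, 0.1016124 , 0.14405173]), np.float64(1.0003233960237594))
0.95 [0.562 0.129 0.15 ] [ 3.7 13.3 -1.6 13.3] [ -8.    3.8 -11.6   0.3]
1.05 [0.568 0.129 0.15 ] [ 3.7 10.1 -1.7 10.1] [-5.9  3.1 -9.4 -0.5]
1.15 [0.574 0.129 0.15 ] [ 3.7  7.  -1.7  7. ] [-3.7  2.6 -7.2 -1. ]
1.25 [0.58  0.129 0.149] [ 3.7  3.9 -1.7  3.9] [-1.6  2.4 -5.1 -1.2]
1.35 [0.585 0.13  0.147] [ 3.8  1.  -1.6  1. ] [ 0.5  2.3 -3.  -1.3]
1.45 [0.591 0.13  0.145] [ 4.  -1.8 -1.5 -1.8] [ 2.5  2.5 -1.  -1.1]
1.55 [0.596 0.13  0.143] [ 4.2 -4.4 -1.4 -4.4] [ 4.4  3.   1.  -0.7]
1.65 [0.601 0.131 0.139] [ 4.5 -6.8 -1.2 -6.8] [ 6.2  3.6  2.8 -0.1]
1.75 [0.606 0.131 0.136] [ 4.8 -9.  -1.  -9. ] [7.8 4.4 4.4 0.7]
1.85 [0.611 0.131 0.132] [  5.2 -10.9  -0.7 -10.9] [9.4 5.4 6.  1.8]
1.95 [0.615 0.131 0.127] [  5.6 -12.5  -0.5 -12.5] [10.7  6.7  7.4  3. ]
2.05 [0.618 0.131 0.122] [  6.1 -13.9  -0.2 -13.9] [11.9  8.   8.6  4.4]
2.15 [0.621 0.131 0.117] [  6.5 -15.    0.2 -15. ] [13.   9.6  9.6  5.9]
key bar [ 0.58479797 -0.29658267] [ 0.5064276  -0.28184835] [ 0.54561278 -0.28921551] 0.07974343558631829 -10.647810515764991
```

```bash
cat >> h.py <<'E'
from scipy.spatial.transform import Rotation as R
def plan(tgt,n,w,o=None,way=None,cur=None):
    """tgt x,y,z,yaw(deg); straight line, prints rows in tool axes"""
    o=o or get_obs()
    p=np.array(o["tool_pos"]) if cur is None else np.array(cur[:3])
    M=R.from_euler("xyz",o["tool_rot"],degrees=True) if cur is None else R.from_euler("xyz",[180,0,cur[3]],degrees=True)
    T=R.from_euler("xyz",[180,0,tgt[3]],degrees=True);rv=(M.inv()*T).as_rotvec()/n;d=(np.array(tgt[:3])-p)/n
    rows=[]
    for i in range(n):
        rows.append([round(float(v),4)+0. for v in np.r_[M.inv().apply(d),rv]]+[w]);M=M*R.from_rotvec(rv)
    print(str(rows).replace(" ",""))
E
python3 - <<'E'
from h import *
plan([.586,.130,.222,92.8],12,.06)
E
```

```text
[[-0.0402,-0.0245,0.0001,0.0,0.0,0.092,0.06],[-0.0423,-0.0207,0.0001,0.0,0.0,0.092,0.06],[-0.044,-0.0167,0.0001,0.0,0.0,0.092,0.06],[-0.0454,-0.0126,0.0001,0.0,0.0,0.092,0.06],[-0.0463,-0.0083,0.0001,0.0,0.0,0.092,0.06],[-0.0469,-0.004,0.0001,0.0,0.0,0.092,0.06],[-0.0471,0.0003,0.0001,0.0,0.0,0.092,0.06],[-0.0469,0.0046,0.0,0.0,0.0,0.092,0.06],[-0.0462,0.0089,0.0,0.0,0.0,0.092,0.06],[-0.0452,0.0131,0.0,0.0,0.0,0.092,0.06],[-0.0438,0.0172,0.0,0.0,0.0,0.092,0.06],[-0.0421,0.0212,0.0,0.0,0.0,0.092,0.06]]
```

Emit:
play_rows(
  steps=[
    [[-0.0402,-0.0245,0,0,0,0.092,0.06],[-0.0423,-0.0207,0,0,0,0.092,0.06],[-0.044,-0.0167,0,0,0,0.092,0.06],[-0.0454,-0.0126,0,0,0,0.092,0.06],[-0.0463,-0.0083,0,0,0,0.092,0.06],[-0.0469,-0.004,0,0,0,0.092,0.06],[-0.0471,0.0003,0,0,0,0.092,0.06],[-0.0469,0.0046,0,0,0,0.092,0.06],[-0.0462,0.0089,0,0,0,0.092,0.06],[-0.0452,0.0131,0,0,0,0.092,0.06],[-0.0438,0.0172,0,0,0,0.092,0.06],[-0.0421,0.0212,0,0,0,0.092,0.06]],
  ],
  force=20,
)

```text
time_s: 2.6
tool_pos: [0.5869, 0.1285, 0.223]
tool_rot: [180.0, -0.0, 92.6]
force: [0.1, 0.5, -0.2]
grip_width: 0.0602
grasp_force: 0.0
```

```bash
python3 - <<'E'
from h import *
r=read_camera("wrist");o=get_obs();print(o["time_s"],o["tool_pos"],o["tool_rot"],o["grip_width"])
d=silhouettes("wrist","crank_grip");print([(x["p"],x["extent"]) for x in d][:3])
p=(.5743,-.0110,np.radians(2.76))
for qq in(1.27,1.37,1.47):
    el=np.radians(150)-qq
    print(qq,proj(r,world(p,[[.06*np.cos(el),y,.09+.06*np.sin(el)] for y in(.165,.115)])).round(0).tolist())
cv2.imwrite("pics/w1.png",r["frame"][:,:,::-1])
E
```

```text
2.65 [0.59118453 0.11802288 0.22301999] [179.73472935   0.3707535   91.75769245] 0.06000281131445288
[(0.57, [304.2, 205.7, 330.4, 285.9])]
1.27 [[303.0, 210.0], [304.0, 285.0]]
1.37 [[313.0, 209.0], [313.0, 284.0]]
1.47 [[322.0, 208.0], [321.0, 283.0]]
```

View pics/w1.png

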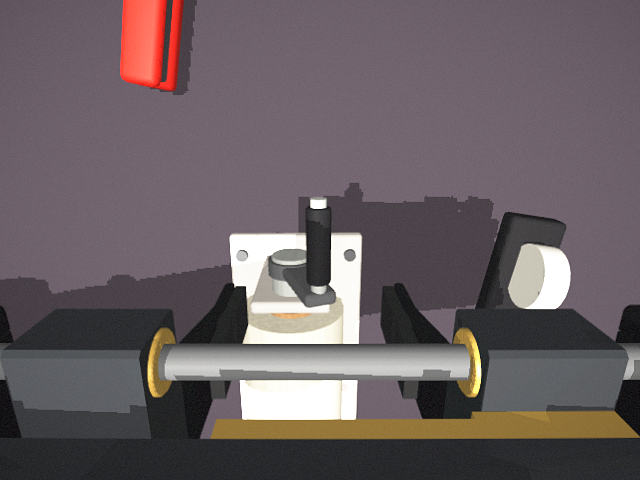

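The wrist view shows the black grip centred at about (318,246), between the fingers, which puts q at about 1.42. I go down onto it and close.

Emit:
play_rows(
  steps=[
    [[0,0.0035,0.01,0,0,0,0.06],[0,0,0.03,0,0,0,0.06],[0,0,0.03,0,0,0,0.06],[0,0,0.026,0,0,0,0.06],[0,0,0,0,0,0,0.06],[0,0,0,0,0,0,0.06]],
  ],
)

```text
time_s: 3.3
tool_pos: [0.5889, 0.1318, 0.1264]
tool_rot: [-179.9, -0.0, 93.0]
force: [1.0, 0.3, 0.5]
grip_width: 0.0599
grasp_force: 0.0
```

```bash
python3 - <<'E'
from h import *
o=get_obs();print(o["tool_pos"],o["tool_rot"],o["joint_velocities"].round(1),o["force"])
E
```

```text
[0.58885361 0.13177204 0.12637473] [-1.79943823e+02 -1.89796122e-02  9.29545334e+01] [ 0.3 -1.4  0.8 -2.1  0.1  0.1 -0. ] [0.96655201 0.28054786 0.48033238]
```

Emit:
play_rows(
  steps=[
    [[0,0,0,0,0,0,0.01],[0,0,0,0,0,0,0.01],[0,0,0,0,0,0,0.01],[0,0,0,0,0,0,0.01]],
  ],
  force=30,
)

```text
time_s: 3.7
tool_pos: [0.5899, 0.1303, 0.1274]
tool_rot: [179.9, -0.0, 92.8]
force: [-0.1, 0.4, -0.3]
grip_width: 0.0358
grasp_force: 0.0
```

```bash
cat >> h.py <<'E'
ST=(.5743,-.0110,np.radians(2.76))
def arc(q0,q1,n,w=.01):
    q=np.linspace(q0,q1,n+1);e=np.radians(150)-q
    dx=np.diff(.06*np.cos(e));dz=np.diff(.06*np.sin(e))
    print(str([[0,round(float(a),4),round(float(-b),4),0,0,0,w] for a,b in zip(dx,dz)]).replace(" ",""))
E
python3 - <<'E'
from h import *
o=get_obs();print(o["tool_pos"],o["tool_rot"],o["grip_width"],o["grasp_force"],o["force"])
t=o["tool_pos"];c,s=np.cos(ST[2]),np.sin(ST[2]);dx,dy=t[0]-ST[0],t[1]-ST[1]
X=c*dx+s*dy;print("standxy",X,-s*dx+c*dy,"q",np.radians(150)-np.arccos(X/.06))
arc(1.42,0,14)
E
```

```text
[0.58992318 0.13031424 0.1273942 ] [ 1.79923628e+02 -3.23731476e-02  9.28066845e+01] 0.03582196211980486 0.0 [-0.12494686  0.38379692 -0.27785977]
standxy 0.022409681813825404 0.1403980213789602 q 1.4299710577021019
[[0,-0.0058,-0.0019,0,0,0,0.01],[0,-0.0059,-0.0013,0,0,0,0.01],[0,-0.006,-0.0007,0,0,0,0.01],[0,-0.0061,-0.0001,0,0,0,0.01],[0,-0.0061,0.0005,0,0,0,0.01],[0,-0.006,0.0011,0,0,0,0.01],[0,-0.0058,0.0017,0,0,0,0.01],[0,-0.0056,0.0023,0,0,0,0.01],[0,-0.0054,0.0029,0,0,0,0.01],[0,-0.0051,0.0034,0,0,0,0.01],[0,-0.0047,0.0039,0,0,0,0.01],[0,-0.0043,0.0043,0,0,0,0.01],[0,-0.0038,0.0047,0,0,0,0.01],[0,-0.0033,0.0051,0,0,0,0.01]]
```

Emit:
play_rows(
  steps=[
    [[0,0,0,0,0,0,0.01],[0,0,0,0,0,0,0.01],[0,0,0,0,0,0,0.01],[0,0,0,0,0,0,0.01],[0,0,0,0,0,0,0.01]],
  ],
)

```text
time_s: 4.2
tool_pos: [0.5896, 0.1302, 0.1266]
tool_rot: [180.0, -0.0, 92.8]
force: [0.5, -0.5, 0.1]
grip_width: 0.0148
grasp_force: 30.0
```

Emit:
play_rows(
  steps=[
    [[0,-0.0058,-0.0019,0,0,0,0.01],[0,-0.0059,-0.0013,0,0,0,0.01],[0,-0.006,-0.0007,0,0,0,0.01],[0,-0.0061,-0.0001,0,0,0,0.01],[0,-0.0061,0.0005,0,0,0,0.01],[0,-0.006,0.0011,0,0,0,0.01],[0,-0.0058,0.0017,0,0,0,0.01]],
  ],
)

```text
time_s: 4.9
tool_pos: [0.5479, 0.128, 0.1269]
tool_rot: [179.9, 0.0, 92.8]
force: [7.9, 0.9, -9.5]
grip_width: 0.0149
grasp_force: 30.0
```

Emit:
play_rows(
  steps=[
    [[0,-0.0056,0.0023,0,0,0,0.01],[0,-0.0054,0.0029,0,0,0,0.01],[0,-0.0051,0.0034,0,0,0,0.01],[0,-0.0047,0.0039,0,0,0,0.01],[0,-0.0043,0.0043,0,0,0,0.01],[0,-0.0038,0.0047,0,0,0,0.01],[0,-0.0033,0.0051,0,0,0,0.01],[0,0,0,0,0,0,0.01],[0,0,0,0,0,0,0.01]],
  ],
)

```text
time_s: 5.8
tool_pos: [0.5173, 0.1265, 0.1014]
tool_rot: [179.7, -0.0, 92.8]
force: [7.9, 0.4, -5.7]
grip_width: 0.0151
grasp_force: 30.0
```

```bash
python3 - <<'E'
from h import *
o=get_obs();print(o["tool_pos"],o["tool_rot"],o["grip_width"],o["grasp_force"],o["force"])
t=o["tool_pos"];c,s=np.cos(ST[2]),np.sin(ST[2]);dx,dy=t[0]-ST[0],t[1]-ST[1]
X=c*dx+s*dy;print("standxy",X,-s*dx+c*dy,"q",np.radians(150)-np.arccos(X/.06))
r=read_camera("top");s=read_camera("side")
a=cv2.resize(r["frame"][215:285,330:420],None,fx=6,fy=6,interpolation=cv2.INTER_CUBIC)
b=cv2.resize(s["frame"][230:310,300:365],None,fx=6,fy=6,interpolation=cv2.INTER_CUBIC)[:420]
g=np.zeros((480,790,3),np.uint8);g[:420,:540]=a;b=cv2.resize(s["frame"][235:315,320:360],None,fx=6,fy=6,interpolation=cv2.INTER_CUBIC);g[:,545:785]=b
cv2.imwrite("pics/c2.png",g[:,:,::-1])
E
```

```text
[0.5173356  0.12651569 0.10143551] [ 1.79734654e+02 -2.42441406e-02  9.27981086e+01] 0.015073981087540406 29.990751072764397 [ 7.91568055  0.44597069 -5.71924069]
standxy -0.05027660709754697 0.1400991486228094 q 0.0536935510994736
```

View pics/c2.png

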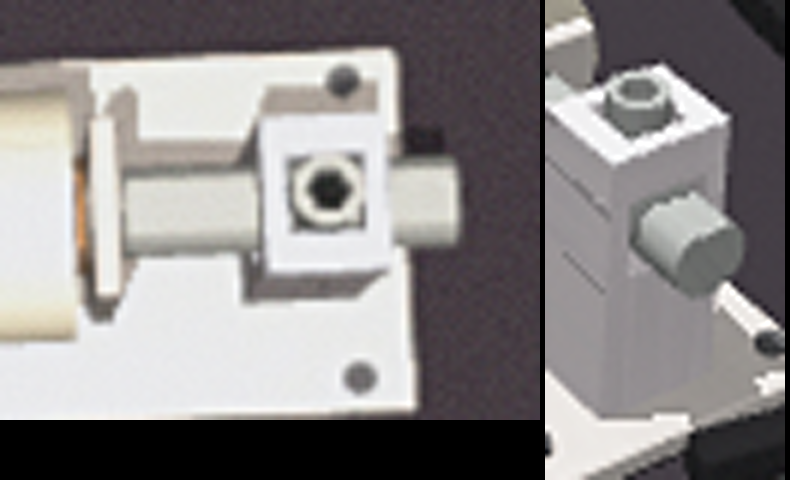

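The crop shows the shaft's flat on top on both sides of the block, with the screw's hex at (327,187). The chord of the arc gives q ≈ 0.02, so a small tangential nudge finishes it.

Emit:
play_rows(
  steps=[
    [[0,-0.0009,0.0016,0,0,0,0.01],[0,0,0,0,0,0,0.01],[0,0,0,0,0,0,0.01]],
  ],
)

```text
time_s: 6.2
tool_pos: [0.5168, 0.1265, 0.1004]
tool_rot: [179.7, -0.0, 92.8]
force: [7.1, 0.4, -2.0]
grip_width: 0.0151
grasp_force: 30.0
```

Emit:
play_rows(
  steps=[
    [[0,0.0011,0,0,0,0,0.01],[0,0,0,0,0,0,0.04],[0,0,0,0,0,0,0.04],[0,0,0,0,0,0,0.04],[0,0,0,0,0,0,0.04],[0,0,-0.03,0,0,0,0.04],[0,0,-0.045,0,0,0,0.04],[0,0,-0.045,0,0,0,0.04],[0,0,-0.03,0,0,0,0.04]],
  ],
)

```text
time_s: 7.1
tool_pos: [0.5163, 0.1267, 0.2523]
tool_rot: [179.9, -0.1, 92.8]
force: [0.9, 0.9, -0.6]
grip_width: 0.0403
grasp_force: 0.0
```

```bash
python3 - <<'E'
from h import *
r=read_camera("top");g=[d for d in silhouettes("top","crank_grip")][:2]
print([(d["p"],d["extent"]) for d in g])
for qq in(-.1,0,.1):
    el=np.radians(150)-qq
    print(qq,proj(r,world(ST,[[.06*np.cos(el),y,.09+.06*np.sin(el)] for y in(.165,.115)])).round(1).tolist())
plan([.565,-.14,.26,169],10,.045,cur=[.517,.1265,.25,92.8])
E
```

```text
[(0.54, [236.6, 273.5, 256.5, 286.4])]
-0.1 [[233.4, 281.5], [259.1, 280.6]]
0 [[232.9, 279.9], [258.7, 279.0]]
0.1 [[232.4, 278.1], [258.3, 277.1]]
[[-0.0269,0.0035,-0.001,0.0,0.0,-0.133,0.045],[-0.0271,-0.0001,-0.001,0.0,0.0,-0.133,0.045],[-0.0268,-0.0037,-0.001,0.0,0.0,-0.133,0.045],[-0.0261,-0.0072,-0.001,0.0,0.0,-0.133,0.045],[-0.0249,-0.0106,-0.001,0.0,0.0,-0.133,0.045],[-0.0233,-0.0138,-0.001,0.0,0.0,-0.133,0.045],[-0.0212,-0.0168,-0.001,0.0,0.0,-0.133,0.045],[-0.0188,-0.0195,-0.001,0.0,0.0,-0.133,0.045],[-0.0161,-0.0218,-0.001,0.0,0.0,-0.133,0.045],[-0.0131,-0.0237,-0.001,0.0,0.0,-0.133,0.045]]
```

Grip row 280 is seen and 279.5 is expected, so q is about 0. Next I move over the screw.

Emit:
play_rows(
  steps=[
    [[-0.0269,0.0035,-0.001,0,0,-0.133,0.045],[-0.0271,-0.0001,-0.001,0,0,-0.133,0.045],[-0.0268,-0.0037,-0.001,0,0,-0.133,0.045],[-0.0261,-0.0072,-0.001,0,0,-0.133,0.045],[-0.0249,-0.0106,-0.001,0,0,-0.133,0.045],[-0.0233,-0.0138,-0.001,0,0,-0.133,0.045],[-0.0212,-0.0168,-0.001,0,0,-0.133,0.045],[-0.0188,-0.0195,-0.001,0,0,-0.133,0.045],[-0.0161,-0.0218,-0.001,0,0,-0.133,0.045],[-0.0131,-0.0237,-0.001,0,0,-0.133,0.045],[0,0,0,0,0,0,0.045],[0,0,0,0,0,0,0.045]],
  ],
)

```text
time_s: 8.4
tool_pos: [0.5632, -0.1401, 0.2578]
tool_rot: [180.0, -0.1, 168.8]
force: [0.6, 0.3, -0.3]
grip_width: 0.045
grasp_force: 0.0
```

```bash
python3 - <<'E'
from h import *
r=read_camera("wrist");o=get_obs();print(o["time_s"],o["tool_pos"],o["tool_rot"],o["qpos"][6])
u=proj(r,[.5803,-.140,.136])[0];print(u)
f=r["frame"];x,y=int(u[0]),int(u[1])
cv2.imwrite("pics/w2.png",cv2.resize(f[max(0,y-50):y+50,max(0,x-65):x+65],None,fx=6,fy=6,interpolation=cv2.INTER_CUBIC)[:,:,::-1])
np.save("w2.npy",f);import pickle;pickle.dump({k:r[k] for k in("intrinsics","k1","view")},open("w2.pkl","wb"))
E
```

```text
8.45 [ 0.56343455 -0.13894742  0.25798004] [ 1.79960683e+02 -1.17222237e-01  1.68962746e+02] 94.60761598609595
[317.89641683 250.02561289]
```

View pics/w2.png

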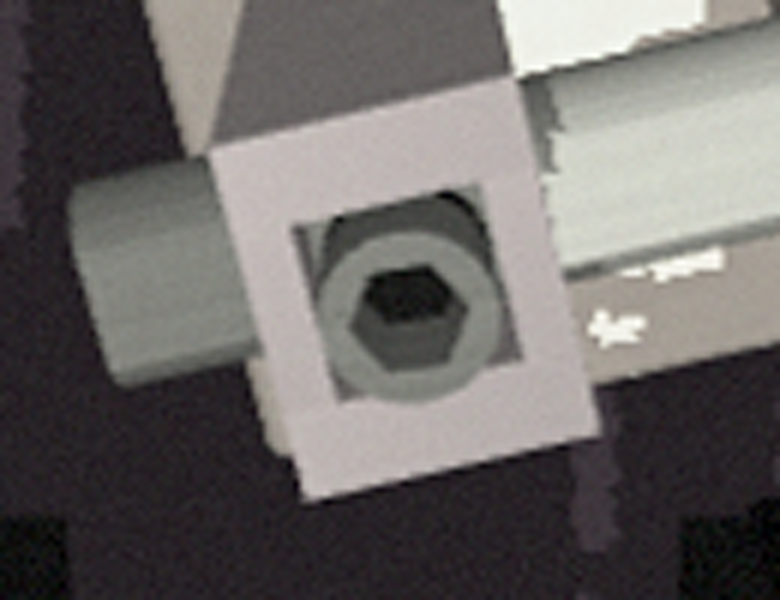

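The wrist crop shows the screw rim centred at (410,316), with hex corners at (350,316), (375,269), (446,265), (468,308), (444,365) and (378,367). I fit the position and angle from these.

```bash
python3 - <<'E'
from h import *
import pickle;r=pickle.load(open("w2.pkl","rb"))
f=lambda u:(np.array(u)+.5)/6-.5+[252,200]
print("rim",at(r,f([410,316]),.136))
V=np.array([at(r,f(v),.136) for v in [[350,316],[375,269],[446,265],[468,308],[444,365],[378,367]]])
c=V.mean(0);print("hex c",c,np.linalg.norm(V-c,axis=1).round(4))
a=np.degrees(np.arctan2(*(V-c).T[::-1]));z=np.exp(1j*np.radians(a*6)).mean();va=np.degrees(np.angle(z))/6
print("vertex ang mod60",va,a.round(0),"flat ang mod60",va+30)
plan([.5456,-.2892,.20,169.4],6,.045)
E
```

```text
rim [ 0.5823314  -0.13884755]
hex c [ 0.58223311 -0.13880909] [0.0075 0.0075 0.008  0.0073 0.0079 0.008 ]
vertex ang mod60 21.035648909302097 [-100. -155.  135.   86.   22.  -41.] flat ang mod60 51.0356489093021
[[-0.0019,-0.0252,0.0096,0.0001,-0.0003,-0.0013,0.045],[-0.0019,-0.0252,0.0096,0.0001,-0.0003,-0.0013,0.045],[-0.0018,-0.0252,0.0096,0.0001,-0.0003,-0.0013,0.045],[-0.0018,-0.0252,0.0097,0.0001,-0.0003,-0.0013,0.045],[-0.0018,-0.0252,0.0097,0.0001,-0.0003,-0.0013,0.045],[-0.0017,-0.0252,0.0097,0.0001,-0.0003,-0.0013,0.045]]
```

Emit:
play_rows(
  steps=[
    [[-0.0019,-0.0252,0.0063,0,0,-0.001,0.045],[-0.0019,-0.0252,0.0063,0,0,-0.001,0.045],[-0.0018,-0.0252,0.0063,0,0,-0.001,0.045],[-0.0018,-0.0252,0.0063,0,0,-0.001,0.045],[-0.0018,-0.0252,0.0063,0,0,-0.001,0.045],[-0.0017,-0.0252,0.0063,0,0,-0.001,0.045],[0,0,0,0,0,0,0.045],[0,0,0,0,0,0,0.045],[0,0,0,0,0,0,0.045]],
  ],
)

```text
time_s: 9.35
tool_pos: [0.5471, -0.2881, 0.2212]
tool_rot: [179.9, 0.0, 169.5]
force: [-0.1, -0.1, -1.0]
grip_width: 0.0449
grasp_force: 0.0
```

```bash
python3 - <<'E'
from h import *
r=read_camera("wrist");o=get_obs();print(o["time_s"],o["tool_pos"],o["tool_rot"])
f=r["frame"];np.save("w3.npy",f);cv2.imwrite("pics/w3.png",f[:,:,::-1])
print(proj(r,[[.5456,-.2892,.117],[.5456,-.2892,.04]]))
d=silhouettes("wrist","key");m=[(x["p"],x["extent"]) for x in d];print(m[:3])
import pickle;pickle.dump({k:r[k] for k in("intrinsics","k1","view")},open("w3.pkl","wb"))
E
```

```text
9.4 [ 0.54716817 -0.28821778  0.22131376] [1.79926723e+02 1.81671007e-02 1.69519598e+02]
[[311.09735438 233.53511306]
 [311.58670987 207.77757264]]
[(0.95, [266.2, 0.0, 380.2, 61.8]), (0.66, [447.0, 0.0, 559.4, 54.3]), (0.61, [360.2, 336.3, 391.1, 420.9])]
```

View pics/w3.png

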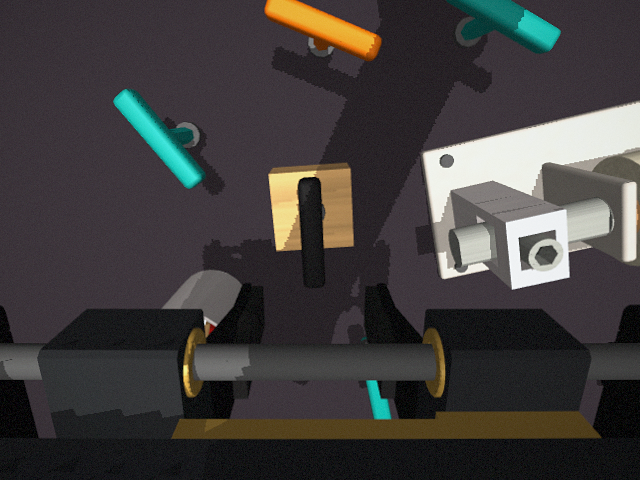

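The black bar runs from (310,178) to (313,287), between the fingers. I refine its centre and angle.

```bash
python3 - <<'E'
from h import *
import pickle;r=pickle.load(open("w3.pkl","rb"));f=np.load("w3.npy")
g=f[165:300,280:345].max(2).astype(np.uint8);print(np.percentile(g,[1,10,30,60]))
m=(g<42).astype(np.uint8);m=cv2.morphologyEx(m,cv2.MORPH_OPEN,np.ones((5,5)))
n,l,s,c=cv2.connectedComponentsWithStats(m);i=1+s[1:,4].argmax();print(s[i])
# row-wise centre line and widths
ys=np.arange(s[i,1]+6,s[i,1]+s[i,3]-6);C=[];W=[]
for y in ys: x=np.where(l[y]==i)[0];C.append((x.min()+x.max())/2+280);W.append(np.ptp(x)+1)
print(W[::8],np.round(C[::8],1));k=np.polyfit(ys+165,C,1);t=s[i,1]+165;b=t+s[i,3]
P=[at(r,[np.polyval(k,v),v],.117) for v in(t,b)];print(t,b,P,np.mean(P,0),np.linalg.norm(P[0]-P[1]),np.degrees(np.arctan2(*(P[0]-P[1])[::-1])))
print("block ctr",at(r,[311.5,207.5],.04))
E
```

```text
[ 13.  24.  37. 129.]
[  20   13   26  110 2265]
[np.int64(9), np.int64(13), np.int64(14), np.int64(22), np.int64(22), np.int64(21), np.int64(22), np.int64(21), np.int64(22), np.int64(24), np.int64(23), np.int64(26), np.int64(23)] [316.  314.  313.5 310.5 310.5 311.  311.5 312.  312.5 312.5 313.  312.5
 314. ]
178 288 [array([ 0.5077313, -0.2813246]), array([ 0.5864186 , -0.29586767])] [ 0.54707495 -0.28859614] 0.08001994273382419 169.52869239378623
block ctr [ 0.54534077 -0.28922889]
```

Emit:
play_rows(
  steps=[
    [[0,-0.0005,0.035,0,0,0,0.045],[0,0,0.035,0,0,0,0.045],[0,0,0.03,0,0,0,0.045],[0,0,0.02,0,0,0,0.045],[0,0,0.012,0,0,0,0.045],[0,0,0,0,0,0,0.045],[0,0,0,0,0,0,0.01],[0,0,0,0,0,0,0.01],[0,0,0,0,0,0,0.01],[0,0,0,0,0,0,0.01],[0,0,0,0,0,0,0.01],[0,0,0,0,0,0,0.01]],
  ],
  force=50,
)

```text
time_s: 10.65
tool_pos: [0.5465, -0.2911, 0.0898]
tool_rot: [-180.0, 0.1, 169.4]
force: [0.3, 0.2, 1.6]
grip_width: 0.0155
grasp_force: 49.8
```

```bash
python3 - <<'E'
from h import *
o=get_obs();print(o["tool_pos"],o["tool_rot"],o["grip_width"],o["grasp_force"],o["force"],o["wrist_torque"])
plan([.5823,-.1388,.255,171],6,.01,cur=[*o["tool_pos"][:2],.255,o["tool_rot"][2]])
E
```

```text
[ 0.54645235 -0.29113655  0.08981462] [-1.79999280e+02  5.85351124e-02  1.69356403e+02] 0.015505020221102958 49.8444302380085 [0.25357202 0.2486344  1.56949727] [0.02773192 0.02580043 0.01193434]
[[-0.0012,0.0261,0.0,0.0,0.0,-0.0048,0.01],[-0.0013,0.0261,0.0,0.0,0.0,-0.0048,0.01],[-0.0014,0.026,0.0,0.0,0.0,-0.0048,0.01],[-0.0016,0.026,0.0,0.0,0.0,-0.0048,0.01],[-0.0017,0.026,0.0,0.0,0.0,-0.0048,0.01],[-0.0018,0.026,0.0,0.0,0.0,-0.0048,0.01]]
```

Emit:
play_rows(
  steps=[
    [[0,0,-0.03,0,0,0,0.01],[0,0,-0.045,0,0,0,0.01],[0,0,-0.045,0,0,0,0.01],[0,0,-0.03,0,0,0,0.01],[-0.0013,0.0261,0,0,0,-0.0048,0.01],[-0.0014,0.0261,0,0,0,-0.0048,0.01],[-0.0014,0.026,0,0,0,-0.0048,0.01],[-0.0016,0.026,0,0,0,-0.0048,0.01],[-0.0017,0.026,0,0,0,-0.0048,0.01],[-0.0018,0.026,0,0,0,-0.0048,0.01],[0,0,0,0,0,0,0.01],[0,0,0,0,0,0,0.01]],
  ],
)

```text
time_s: 11.85
tool_pos: [0.582, -0.1383, 0.2388]
tool_rot: [-180.0, -0.0, 171.1]
force: [-0.3, -0.2, -2.1]
grip_width: 0.0153
grasp_force: 49.9
```

```bash
python3 - <<'E'
from h import *
for i in range(3):
    r=read_camera("wrist");o=get_obs();print(o["time_s"],o["tool_pos"],o["tool_rot"],o["force"])
f=r["frame"];np.save("w4.npy",f)
t=o["tool_pos"]
print(proj(r,[[.5823,-.1388,.136],[*t[:2],t[2]-.065],[*t[:2],t[2]+.028]]))
s=read_camera("side");T=read_camera("top")
a=cv2.resize(s["frame"][200:300,300:380],None,fx=4.5,fy=4.5,interpolation=cv2.INTER_CUBIC)
b=f[150:420,200:440]
g=np.zeros((600,790,3),np.uint8);g[:450,:360]=a;b=cv2.resize(b,None,fx=1.75,fy=1.75);g[:b.shape[0],365:365+b.shape[1]]=b[:, :425]
cv2.imwrite("pics/c4.png",g[:,:,::-1]);np.save("s4.npy",s["frame"]);np.save("t4.npy",T["frame"])
E
```

```text
11.9 [ 0.5817093  -0.13963577  0.23900321] [-1.79948578e+02 -3.26593250e-02  1.70969442e+02] [ 0.14259348 -0.37619699 -0.86287599]
11.95 [ 0.58161758 -0.14025118  0.23913235] [-1.79947463e+02 -1.77802501e-02  1.70904478e+02] [-0.09077779 -1.58910912 -1.3500345 ]
12.0 [ 0.58159392 -0.14041731  0.23920433] [-1.79961203e+02 -1.23072164e-02  1.70871249e+02] [-0.31309152  0.2583603  -0.74787385]
[[315.68471013 236.41702793]
 [313.03252569 254.73080754]
 [312.20249496 338.24349668]]
```

View pics/c4.png

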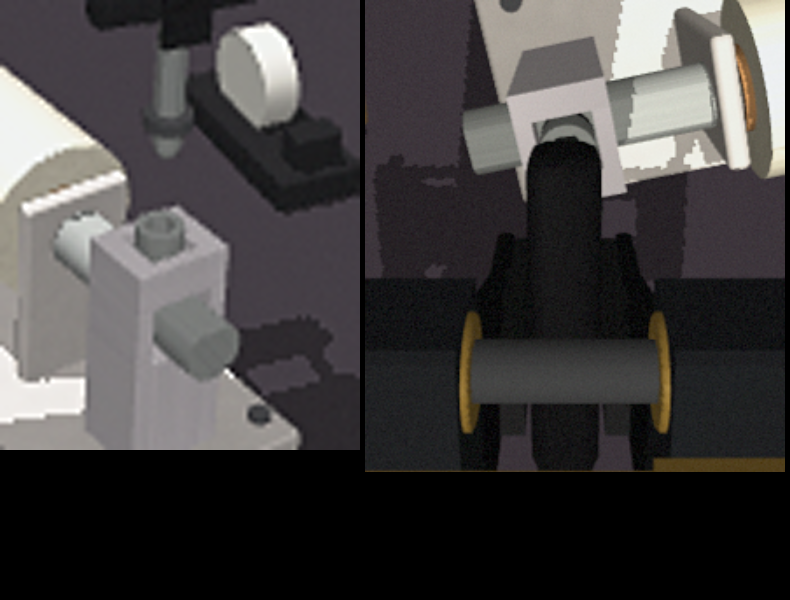

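The crop shows the key's tip at (165,157), hanging above the screw's rim at (158,226). In the wrist view the bar end is at (565,140). I check both against prediction.

```bash
python3 - <<'E'
from h import *
o=get_obs();t=o["tool_pos"];y=np.radians(o["tool_rot"][2]);s=read_camera("side");r=read_camera("wrist")
print(o["tool_pos"],o["force"])
print("tip",proj(s,[*t[:2],t[2]-.065]),"seen",(np.array([165,157])+.5)/4.5-.5+[300,200])
print("collar",proj(s,[*t[:2],t[2]-.045]),"seen",(np.array([168.5,118])+.5)/4.5-.5+[300,200])
print("rim",proj(s,[[.5823,-.1388,.136],[.5813,-.1388,.136],[.5823,-.1398,.136]]),"seen",(np.array([158.5,226])+.5)/4.5-.5+[300,200])
e=[t[0]+.04*np.cos(y),t[1]+.04*np.sin(y)]
print("bar end top/bot",proj(r,[[*e,t[2]+.028],[*e,t[2]+.010]]),"seen",[200+200/1.75,150+140/1.75])
E
```

```text
[ 0.58174421 -0.14017653  0.23931012] [ 0.80527266 -0.05965253 -0.94676506]
tip [[335.83218971 234.27837769]] seen [336.27777778 234.5       ]
collar [[336.28586224 225.87990094]] seen [337.05555556 225.83333333]
rim [[334.84987052 249.46554578]
 [334.44542033 249.59967418]
 [335.11416391 249.70390649]] seen [334.83333333 249.83333333]
bar end top/bot [[311.8488949  238.42176732]
 [312.10114415 224.51245052]] seen [314.2857142857143, 230.0]
```

Emit:
play_rows(
  steps=[
    [[0,0.0012,0.01,0,0,0,0.01],[0,0,0.015,0,0,0,0.01],[0,0,0.01,0,0,0,0.01],[0,0,0,0,0,0,0.01],[0,0,0,0,0,0,0.01],[0,0,0.002,0,0,0,0.01],[0,0,0.002,0,0,0,0.01],[0,0,0.002,0,0,0,0.01],[0,0,0,0,0,0,0.01]],
  ],
)

```text
time_s: 13.1
tool_pos: [0.5823, -0.138, 0.1983]
tool_rot: [-180.0, 0.0, 171.0]
force: [-0.4, -1.8, -1.9]
grip_width: 0.0157
grasp_force: 49.9
```

Emit:
play_rows(
  steps=[
    [[0,0,0.002,0,0,0,0.01],[0,0,0.002,0,0,0,0.01],[0,0,0,0,0,0,0.01]],
  ],
)

```text
time_s: 13.4
tool_pos: [0.5823, -0.1384, 0.1946]
tool_rot: [-180.0, 0.0, 171.0]
force: [-0.6, -2.5, 2.2]
grip_width: 0.0153
grasp_force: 49.9
```

Emit:
play_rows(
  steps=[
    [[0,-0.0006,0.001,0,0,0,0.01],[0,0,0.002,0,0,0,0.01],[0,0,0.001,0,0,0,0.01],[0,0,0,0,0,0,0.01]],
  ],
)

```text
time_s: 13.8
tool_pos: [0.582, -0.1389, 0.1913]
tool_rot: [-180.0, 0.0, 171.0]
force: [-2.9, -2.7, -0.9]
grip_width: 0.0155
grasp_force: 49.9
```

Emit:
play_rows(
  steps=[
    [[0.0004,-0.0005,0.001,0,0,0,0.01],[0,0,0.002,0,0,0,0.01],[0,0,0.002,0,0,0,0.01],[0,0,0.0015,0,0,0,0.01],[0,0,0,0,0,0,0.01]],
  ],
)

```text
time_s: 14.3
tool_pos: [0.582, -0.1393, 0.1852]
tool_rot: [-180.0, 0.1, 171.0]
force: [-3.7, -2.5, 9.5]
grip_width: 0.0154
grasp_force: 49.9
```

```bash
cat > st.py <<'E'
from cell import get_obs
o=get_obs();print(o["time_s"],o["tool_pos"].round(4),o["tool_rot"].round(2),o["force"].round(1),o["wrist_torque"].round(3),o["qpos"][6].round(1))
E
python3 st.py
```

```text
14.3 [ 0.582  -0.1393  0.1852] [-1.7998e+02  6.0000e-02  1.7098e+02] [-3.7 -2.5  9.5] [-0.79   1.132  0.074] 98.3
```

Emit:
play_rows(
  steps=[
    [[0.0003,-0.0003,0.0005,0,0,0.1,0.01],[0,0,0.0005,0,0,0.1,0.01],[0,0,0.0005,0,0,0.1,0.01],[0,0,0.0005,0,0,0.1,0.01],[0,0,0,0,0,0,0.01]],
  ],
)

```text
time_s: 14.8
tool_pos: [0.5818, -0.139, 0.1833]
tool_rot: [180.0, 0.1, 148.0]
force: [-4.9, -1.5, 10.0]
grip_width: 0.0154
grasp_force: 49.9
```

```bash
python3 st.py
```

```text
14.8 [ 0.5818 -0.139   0.1833] [1.7996e+02 5.0000e-02 1.4797e+02] [-4.9 -1.5 10. ] [-0.639  1.184  0.003] 76.0
```

Emit:
play_rows(
  steps=[
    [[0,0,0.0005,0,0,0.1,0.01],[0,0,0.0005,0,0,0.1,0.01],[0,0,0,0,0,0,0.01]],
  ],
)

```text
time_s: 15.1
tool_pos: [0.5818, -0.1388, 0.1823]
tool_rot: [179.9, 0.0, 136.5]
force: [-3.9, -1.3, 11.3]
grip_width: 0.0159
grasp_force: 49.9
```

```bash
python3 st.py
```

```text
15.1 [ 0.5818 -0.1388  0.1823] [1.7994e+02 3.0000e-02 1.3652e+02] [-3.9 -1.3 11.3] [-0.508  1.19   0.015] 64.9
```

Emit:
play_rows(
  steps=[
    [[0,0,0.0005,0,0,0.1,0.01],[0,0,0.0005,0,0,0.1,0.01],[0,0,0,0,0,0,0.01]],
  ],
)

```text
time_s: 15.4
tool_pos: [0.5819, -0.1386, 0.1816]
tool_rot: [179.9, 0.0, 125.1]
force: [-5.2, -1.0, 12.8]
grip_width: 0.0158
grasp_force: 50.0
```

```bash
echo 'print(o["effort"].round(3))' >> st.py; python3 st.py
```

```text
15.4 [ 0.5819 -0.1386  0.1816] [1.7991e+02 1.0000e-02 1.2508e+02] [-5.2 -1.  12.8] [-0.426  1.416  0.082] 53.9
[ -1.306 -32.116   3.286 -26.536  -1.165  -1.637  -0.667]
```

Emit:
play_rows(
  steps=[
    [[0,0,0.0004,0,0,0.1,0.01],[0,0,0.0004,0,0,0.1,0.01],[0,0,0,0,0,0,0.01]],
  ],
)

```text
time_s: 15.7
tool_pos: [0.582, -0.1384, 0.1812]
tool_rot: [179.9, -0.0, 113.7]
force: [-5.1, -0.8, 14.1]
grip_width: 0.0159
grasp_force: 50.0
```

```bash
python3 st.py
```

```text
15.7 [ 0.582  -0.1384  0.1812] [ 1.7989e+02 -1.0000e-02  1.1365e+02] [-5.1 -0.8 14.1] [-0.354  1.532  0.203] 42.9
[ -1.032 -31.096   3.653 -25.938  -1.145  -1.837  -0.795]
```

Emit:
play_rows(
  steps=[
    [[0.0002,-0.0006,-0.0015,0,0,0,0.01],[0,0,0,0,0,0,0.01],[0,0,0,0,0,0,0.01]],
  ],
)

```text
time_s: 16.0
tool_pos: [0.5815, -0.1383, 0.1813]
tool_rot: [179.9, -0.0, 113.8]
force: [-2.4, -1.3, 8.3]
grip_width: 0.0154
grasp_force: 49.9
```

```bash
python3 st.py
```

```text
16.0 [ 0.5815 -0.1383  0.1813] [ 1.7991e+02 -1.0000e-02  1.1377e+02] [-2.4 -1.3  8.3] [-0.389  0.782  0.187] 43.0
[ -0.799 -33.927   4.192 -27.558  -0.864  -0.785  -0.221]
```

Emit:
play_rows(
  steps=[
    [[0,0,-0.001,0,0,0.1,0.01],[0,0,0,0,0,0.05,0.01],[0,0,0,0,0,0,0.01],[0,0,0,0,0,0,0.01]],
  ],
)

```text
time_s: 16.4
tool_pos: [0.5811, -0.1381, 0.1811]
tool_rot: [180.0, -0.0, 105.3]
force: [0.8, -1.2, 0.7]
grip_width: 0.0152
grasp_force: 50.0
```

```bash
python3 st.py
```

```text
16.4 [ 0.5811 -0.1381  0.1811] [ 1.7998e+02 -2.0000e-02  1.0525e+02] [ 0.8 -1.2  0.7] [-0.324  0.194  0.374] 34.8
[ -0.239 -36.563   5.528 -29.466  -0.549   0.05   -0.423]
```

Emit:
play_rows(
  steps=[
    [[0,0,0,0,0,0.05,0.01],[0,0,0,0,0,0,0.01],[0,0,0,0,0,0,0.01]],
  ],
)

```text
time_s: 16.7
tool_pos: [0.581, -0.1382, 0.1811]
tool_rot: [180.0, -0.0, 102.4]
force: [1.2, -1.0, -0.8]
grip_width: 0.0154
grasp_force: 50.1
```

```bash
python3 st.py
```

```text
16.7 [ 0.581  -0.1382  0.1811] [ 1.7998e+02 -3.0000e-02  1.0238e+02] [ 1.2 -1.  -0.8] [-0.215 -0.13   0.483] 32.0
[  0.243 -37.3     6.21  -29.964  -0.261   0.315  -0.47 ]
```

Emit:
play_rows(
  steps=[
    [[0,0,0,0,0,0,0.01]],
  ],
)

```text
time_s: 16.8
tool_pos: [0.581, -0.1383, 0.1811]
tool_rot: [180.0, -0.0, 102.3]
force: [1.4, 0.7, -1.1]
grip_width: 0.0156
grasp_force: 50.1
```

```bash
python3 st.py; python3 -c "
from cell import *
for i in range(4): read_camera('wrist');print(get_obs()['wrist_torque'][2])"
```

```text
16.8 [ 0.581  -0.1383  0.1811] [ 1.7999e+02 -3.0000e-02  1.0235e+02] [ 1.4  0.7 -1.1] [-0.119 -0.112  0.486] 32.0
[  0.417 -37.593   6.417 -30.164  -0.143   0.395  -0.448]
0.5057908048688078
0.44887761496282763
0.48871761160676425
0.44650398459031126
```

Emit:
play_rows(
  steps=[
    [[0,0,0.0005,0,0,0,0.01],[0,0,0,0,0,0,0.05],[0,0,0,0,0,0,0.05],[0,0,0,0,0,0,0.05],[0,0,0,0,0,0,0.05],[0,0,0,0,0,0,0.05],[0,0,-0.015,0,0,0,0.05],[0,0,-0.03,0,0,0,0.05],[0,0,-0.04,0,0,0,0.05],[0,0,-0.04,0,0,0,0.05],[0,0,-0.02,0,0,0,0.05],[0,0,0,0,0,0,0.05]],
  ],
)

```text
time_s: 18.2
tool_pos: [0.5824, -0.1398, 0.331]
tool_rot: [179.6, 0.1, 102.2]
force: [0.8, -1.2, 0.1]
grip_width: 0.0496
grasp_force: 0.0
```

```bash
python3 - <<'E'
from h import *
o=get_obs();print(o["tool_pos"],o["force"])
s=read_camera("side");T=read_camera("top")
a=cv2.resize(s["frame"][170:320,250:380],None,fx=3,fy=3,interpolation=cv2.INTER_CUBIC)
b=cv2.resize(T["frame"][130:350,120:560],None,fx=.9,fy=.9)
g=np.zeros((450,790,3),np.uint8);g[:,:390]=a;g[:b.shape[0],393:393+b.shape[1]]=b[:,:397]
cv2.imwrite("pics/c5.png",g[:,:,::-1])
print(proj(s,[[.582,-.139,.132],[.582,-.139,.204+.012-.016]]))
E
```

```text
[ 0.58236534 -0.13981306  0.33096869] [ 0.84931077 -1.23052366  0.14161215]
[[334.69575848 251.14388489]
 [336.20047403 223.15593584]]
```

View pics/c5.png

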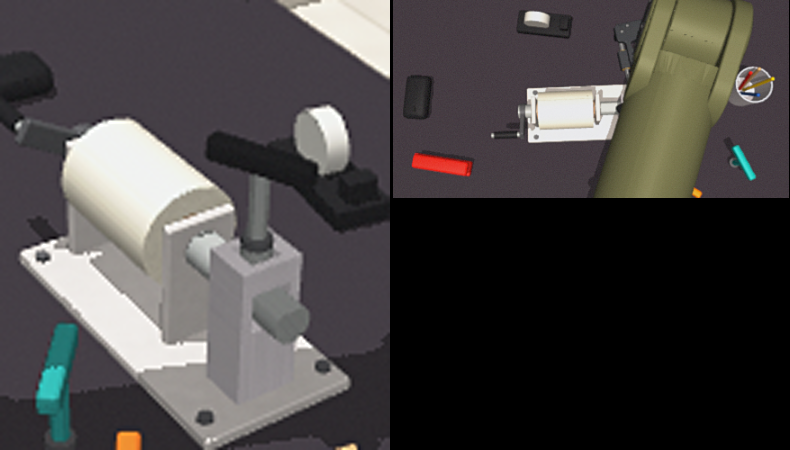

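The side view shows the key standing upright at (258,200), with its collar seated on the screw's rim at about (257,245). The flat is up, the gripper is clear and nothing else has moved, so I hand the job in.

```bash
python3 -c "
from cell import *
print(sign_off())"
```

```text
the job is handed in; nothing more can be done
None
```

The job is handed in: the flat faces up to within about 1°, and the key stands fully home with the gripper clear. The screw was tightened to about 0.47 N m, above the 0.4 target but under the 0.55 limit. It took about 18 s, and nothing else in view had moved.

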